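Make up two craft kits for the autumn workshop

TASK

Make up the two craft kits from the stock. The yellow tray's kit is the plaster ghost, the black paint pot and the small candle; the blue tray's kit is the plaster pumpkin and the orange paint pot: lay each casting flat, face up, in the middle of its tray's brown pad, stand each pot upright in the middle of its tray's white round spot, and stand the candle in the middle of the yellow tray's grey round spot. Leave the plaster star, the green paint pot and the little gourd where they are.

Things in the scene. Friction and masses are not known exactly. Their poses are not given: they have to be found in the camera images.
- ghost_c (a point): white plaster ghost with black eyes and mouth, a flat loose casting 22 mm thick lying face up: 40 mm wide along its own x (straight parallel sides), about 60 mm long along its own y (round head towards +y). Point: on its mid-width, half-way up (11 mm); z up. Its x lies within 0.5 rad of the world x at the start
- pumpkin_c (a point): white plaster pumpkin with grey ribs and a green stem, a flat loose casting 22 mm thick lying face up: a disc 50 mm in diameter whose centre is 3 mm towards -y of the point, stem 10 mm wide reaching 32 mm towards +y of the point. Point: on its mid-width, half-way up (11 mm); grip it along its x (50 mm); z up. Its x lies within 0.5 rad of the world x at the start
- orange_pot_c (a point): orange paint pot with orange lid and a white band: upright closed cylinder 36 mm in diameter, 45 mm high. Loose. Point: its centre, 22.5 mm above its foot; z up
- black_pot_c (a point): black paint pot with black lid and a white band: upright closed cylinder 36 mm in diameter, 45 mm high. Loose. Point: its centre, 22.5 mm above its foot; z up
- candle_c (a point): small ivory electric pillar candle with a silver foot: upright cylinder 44 mm in diameter, 70 mm high, and a small yellow plastic flame 12 mm high on top (looks only, not solid). Loose. (The big candle at the far edge is decoration.) Point: its centre, 35 mm above its foot; z up
- yellow_tray: yellow kit tray fixed to the table, level, 150 (x) by 200 (y) mm; floor 3 mm thick, rim 3 mm wide, top 6 mm above the table. Origin: centre of its underside. Yaw within 0.25 rad of 0. Flush marks: brown pad for the casting, 70 (x) by 80 (y) mm, at x 0, y +50 mm; white round spot for the pot, 56 mm across, at x -38, y -55 mm; grey round spot for the candle, 64 mm across, at x +38, y -55 mm
- blue_tray: blue kit tray fixed to the table, level, 150 (x) by 200 (y) mm; floor 3 mm thick, rim 3 mm wide, top 6 mm above the table. Origin: centre of its underside. Yaw within 0.25 rad of 0. Flush marks: brown pad for the casting, 70 (x) by 80 (y) mm, at x 0, y +50 mm; white round spot for the pot, 56 mm across, at x 0, y -55 mm
- star_c (a point): bystander: white plaster star, a flat loose casting about 60 mm across, 22 mm thick. Point: its centre, half-way up. To be left alone
- green_pot_c (a point): bystander, to be left alone: green paint pot with green lid and a white band: upright closed cylinder 36 mm in diameter, 45 mm high. Loose. Point: its centre, 22.5 mm above its foot; z up
- gourd_c (a point): bystander: little yellow ribbed gourd with a brown stem, 52 mm in diameter, 48 mm high with the stem, loose. Point: its axis, 18 mm above the table. To be left alone
Things that resemble listed ones, but are neither listed nor needed, are in the scene too. Leave any pink or red look-alike of the part that bears candle_c alone.

How it is judged:
By the outcome, as a careful person would: the job done as asked, in the order asked, and still so for the second after the job is handed in, with the robot touching nothing.
It also fails if it takes over 125 s, if anything falls off the work surface, if the arm or the gripper's body presses on something with over 40 N, if the wrist force passes 120 N, or if a joint passes its speed limit or range.

ROBOT

A 6-joint arm with a two-finger parallel gripper is mounted at the origin on the work surface. World frame = base frame: x ahead of the robot, y to its left, z up, the work surface at z = 0. Lengths are in m, angles in rad, forces in N, time in s.
With the tool pointing down it reaches from about 0.25 to 0.725 m from the base axis. Payload 4 kg.
Tool frame: the origin (TCP) lies midway between the tips of the shut fingers; the grasp point (between the pads) lies 19 mm behind it; z points along the fingers, y is the line along which they close (so a half turn about z gives the same grasp; the last joint's range is limited). The gripper opens to 85 mm and grips with 20 to 120 N. Pads are 22 mm wide; open, the fingers measure 114 mm over their backs; the gripper's body (76 mm by 85 mm) begins 54 mm behind the grasp point. The pads swing forward as they close: fully open they stand 13 mm farther back than shut.
Start: joints at [1.18, 0.241, 0.005, 1.335, 0, 1.571], TCP at [0.19, 0.462, 0.231] pointing down, gripper open.
Joint ranges: [-2.72, 2.72], [-1.05, 1.87], [-1.09, 1.28], [-1.99, 2.15], [-1.42, 1.44], [-3.14, 3.14]. Speed limits (rad/s): [2.79, 2.79, 3.14, 3.14, 3.14, 3.14].

INTERFACE

Orientations are given as a unit quaternion [x, y, z, w].
In Python, from workcell import bot gives the robot as it stands.
- The arm moves only by the tool move_arm, never from a script. Its argument "motion" is a list of rows, each an object of numbers: "x", "y", "z": the shift along the tool's x, y, z in cm; "yaw": the turn about the tool's z in degrees. A call has 1 to 20 rows; each row is the pose to reach, as a shift and turn from the pose commanded when the call began, along the tool's axes at that moment; what a row does not reach only later rows make up. A row lasts 1/8 s, in which the tool goes at most 62.5 mm and 10.7 degrees, less where a joint would pass 70% of its speed; a pose out of reach is approached as far as the arm can. A call with a gripper value outside its range is refused whole. "gripper" is the opening, from -1 (shut) to 1 (fully open), set as the call begins (left out, the last holds). The fingers move at their own pace and stop on an object; the grip force is fixed at half the most. Time passes only in rows, so rows that repeat a pose let the fingers close. It gives the time, the measured TCP pose, the force, the opening and the grip force at its end, in the units of the state.
- bot.get_obs(): the state, without advancing time (a new reading comes with each control period).
- bot.camera(name): name is "side" or "top"; returns the picture (400x640x3 uint8, blue, green, red); there is no depth.
- bot.camera_model(name): a dict with "K" (3x3 intrinsics, pixels), "world_from_camera" (4x4, takes a point from camera to world coordinates). Camera axes: x right, y down, z forward; pixel columns grow to the right and rows downward; lengths in m; the calibration is good to about 2 mm. A picture is of the moment at which its call begins. camera_model takes no time and is no camera call.
- bot.job_done(): hands the job in; it is judged then, once.
Trained networks look in the newest picture that a camera, given by its name, has taken for a name from the list of things; names that differ only in an ending like _2 or _b are one class to them, and where a whole thing is asked for, a point or a joint stands for the part that bears it (a point fixed in the world has none). Each returns a list of dicts, best first, with "score" (0 to 1); they miss things now and then, are a little off and sometimes report something else, mostly with a low value. They report only what shows in the picture. A call takes as long as a camera call. They do not tell look-alikes from the thing itself.
- bot.cut_out(camera, name): "mask" (400x640 bool, what is visible of it) and "centre" ([row, column] in pixels, amid what is visible of it).
The state is a dict: "clock": time; "joint_pos": joint angles; "joint_vel": joint speeds; "tau": joint torques, N m; "eef_pos": TCP position; "tool_rot": TCP orientation; "ft_force": force on the tool from outside, world axes, zero at the start; "ft_torque": the same for the moment, N m; "grip_width": finger opening in m; "grasp_force": force on a finger pad.
Only numpy, scipy, OpenCV 4.12 (cv2) and the standard library are available. Lean on these libraries where they do the work, as an engineer would, in place of code of your own. Each camera call takes 0.05 s, during which the arm holds its last target. There are 200 camera calls.

## Working session

There is one attempt and no reset: what is moved stays moved. The work goes in short steps, Python scripts to look and compute and a tool call to move; the robot and the scene stay as the last step left them, time stands still between calls to the robot, and variables do not carry over. Pictures are saved under pics/ and viewed, at most 14 in all, crops included, and the job is handed in when it is done.

Besides the shell and the picture viewer there is one more tool, called after "Call:" by a JSON object that holds its "method" and its "body", one argument or row to a line. move_arm: Moves the arm, as the interface text tells. Its arguments: {"type":"object","properties":{"motion":{"type":"array"},"gripper":{"type":"number"}},"required":["motion"]}

```bash
mkdir -p pics; ls; cat > h.py <<'E'
import numpy as np, cv2
from workcell import bot
def ray(cam,r,c):
    m=bot.camera_model(cam);K=np.array(m["K"]);T=np.array(m["world_from_camera"])
    d=T[:3,:3]@np.linalg.solve(K,[c,r,1.]);return T[:3,3],d
def at(cam,r,c,z):
    o,d=ray(cam,r,c);return o+d*(z-o[2])/d[2]
E
python3 - <<'E'
from h import *
for c in("top","side"):
    im=bot.camera(c);cv2.imwrite(f"pics/{c}0.png",im)
    m=bot.camera_model(c);print(c,np.round(m["world_from_camera"],3).tolist(),np.round(m["K"],1).tolist())
    for n in["ghost_c","pumpkin_c","orange_pot_c","black_pot_c","candle_c","yellow_tray","blue_tray","star_c","green_pot_c","gourd_c"]:
        print(n,[(round(d["score"],2),np.round(d["centre"]).tolist(),int(d["mask"].sum())) for d in bot.cut_out(c,n)])
print(bot.get_obs())
E
```

```text
pics
top [[-0.003, -0.996, 0.092, 0.439], [-1.0, 0.003, -0.003, 0.001], [0.002, -0.092, -0.996, 1.046], [0.0, 0.0, 0.0, 1.0]] [[461.1, 0.0, 319.6], [0.0, 461.1, 200.1], [0.0, 0.0, 1.0]]
ghost_c [(0.87, [190.0, 338.0], 451)]
pumpkin_c [(0.67, [145.0, 322.0], 444)]
orange_pot_c [(0.7, [143.0, 276.0], 255)]
black_pot_c [(0.46, [247.0, 368.0], 243)]
candle_c [(0.87, [241.0, 271.0], 380), (0.84, [208.0, 254.0], 418), (0.76, [282.0, 268.0], 377)]
yellow_tray [(0.73, [228.0, 450.0], 5847), (0.31, [142.0, 274.0], 249)]
blue_tray [(0.71, [197.0, 182.0], 5862), (0.23, [227.0, 452.0], 5913)]
star_c [(0.78, [189.0, 298.0], 331)]
green_pot_c [(0.58, [240.0, 322.0], 201)]
gourd_c [(0.7, [146.0, 363.0], 417)]
side [[-0.985, -0.116, 0.126, 0.425], [-0.169, 0.567, -0.806, 0.653], [0.022, -0.815, -0.579, 0.515], [0.0, 0.0, 0.0, 1.0]] [[398.1, 0.0, 317.2], [0.0, 398.1, 197.9], [0.0, 0.0, 1.0]]
ghost_c [(0.87, [199.0, 308.0], 463)]
pumpkin_c [(0.88, [205.0, 253.0], 423)]
orange_pot_c [(0.96, [230.0, 238.0], 499)]
black_pot_c [(0.7, [182.0, 366.0], 351)]
candle_c [(0.8, [248.0, 308.0], 1031), (0.74, [240
[... 239 characters left out ...]
], 398)]
{'clock': 1.1, 'joint_pos': array([1.17995539e+00, 2.40569593e-01, 4.97644913e-03, 1.33518236e+00,
       4.14189884e-06, 1.57081683e+00]), 'joint_vel': array([ 0.00098322,  0.00127196,  0.00059551, -0.00095007, -0.00090245,
       -0.00010944]), 'tau': array([-4.45318592e-04, -3.72222018e+01,  2.52695006e+01,  1.26623883e-03,
        1.30858507e-05, -1.18562216e-06]), 'eef_pos': array([0.19048012, 0.46229073, 0.23131266]), 'tool_rot': array([ 1.94189070e-01,  9.80964120e-01,  1.06152870e-05, -9.98011309e-09]), 'ft_force': array([-0.65585324, -0.23696059, -0.00207499]), 'ft_torque': array([-0.01303034, -0.03119979, -0.00326181]), 'grasp_force': 0.0, 'grip_width': 0.0853944511555467}
```

View pics/top0.png

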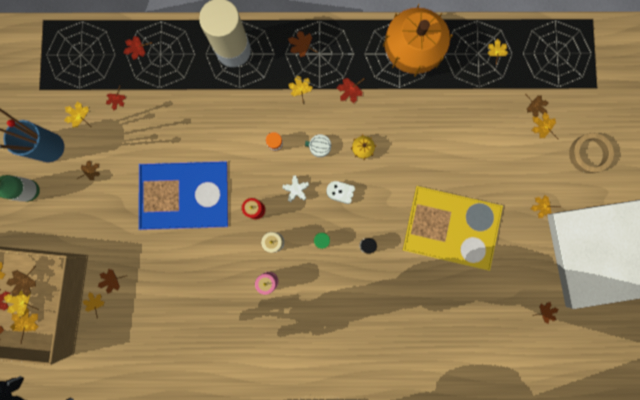

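View pics/side0.png

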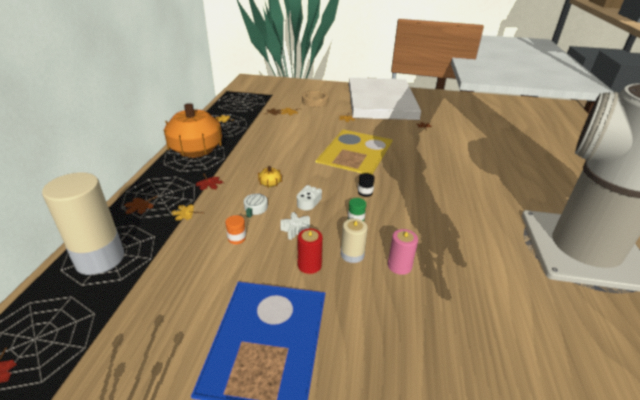

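Candidates for the candle in the top picture: the ivory one with a silver foot at (row 241, col 271), red at (208, 254), pink at (282, 268), and the big decoration candle at (45, 225). I choose the ivory one, which is at (240, 354) in the side picture. Black pot is at (247, 368), green at (240, 322) and orange at (143, 276). Ghost is at (190, 338), star at (189, 298), pumpkin casting at (145, 320) and gourd at (146, 363).

```bash
cat >> h.py <<'E'
from scipy.optimize import minimize
def proj(cam,P):
    m=bot.camera_model(cam);K=np.array(m["K"]);T=np.linalg.inv(np.array(m["world_from_camera"]))
    q=(P@T[:3,:3].T+T[:3,3])@K.T;return q[:,:2]/q[:,2:]
def circ(r,x=0,y=0):
    a=np.linspace(0,2*np.pi,24,endpoint=False);return np.c_[x+r*np.cos(a),y+r*np.sin(a)]
def box(x0,x1,y0,y1): return np.array([[x0,y0],[x1,y0],[x1,y1],[x0,y1]])
def ext(o,z0,z1): return np.vstack([np.c_[o,np.full(len(o),z)] for z in(z0,z1)])
pot=[ext(circ(.018),0,.045)];can=[ext(circ(.022),0,.07)]
gho=[ext(np.vstack([box(-.02,.02,-.03,.01),circ(.02,0,.01)]),0,.022)]
pum=[ext(circ(.025,0,-.003),0,.022),ext(box(-.005,.005,.02,.032),0,.022)]
tray=[ext(box(-.075,.075,-.1,.1),0,.006)]
S=4
def sil(cam,parts,p):
    im=np.zeros((400*S,640*S),np.uint8);c,s=np.cos(p[2]),np.sin(p[2])
    for P in parts:
        Q=P.copy();Q[:,0]=p[0]+c*P[:,0]-s*P[:,1];Q[:,1]=p[1]+s*P[:,0]+c*P[:,1];Q[:,2]+=p[3] if len(p)>3 else 0
        h=cv2.convexHull(((proj(cam,Q)+.5)*S*16).astype(np.int32))
        cv2.fillConvexPoly(im,h,1,shift=4)
    return im
def fit(parts,masks,p0,rot=True,z=0):
    M={c:cv2.resize(m.astype(np.float32),(640*S,400*S),interpolation=cv2.INTER_LINEAR)>.5 for c,m in masks.items()}
    def cost(q):
        p=[q[0]/1e3,q[1]/1e3,q[2]/50 if rot else 0,z];t=0
        for c,m in M.items():
            s=sil(c,parts,p)>0;t+=1-(s&m).sum()/max((s|m).sum(),1)
        return t/len(M)
    best=None
    for a0 in ([-.3,0,.3] if rot else [0]):
        x0=np.array([p0[0]*1e3,p0[1]*1e3]+([a0*50] if rot else []));n=len(x0)
        r=minimize(cost,x0,method="Nelder-Mead",options=dict(initial_simplex=np.vstack([x0,x0+np.eye(n)*8]),xatol=.1,fatol=1e-4,maxfev=90))
        if best is None or r.fun<best.fun:best=r
    q=best.x;return q[0]/1e3,q[1]/1e3,(q[2]/50 if rot else 0),best.fun
def pick(cam,n,rc): 
    L=bot.cut_out(cam,n);return min(L,key=lambda d:np.hypot(*(np.array(d["centre"])-rc)))["mask"] if L else None
E
cat > m.py <<'E'
from h import *
for c in("top","side"):bot.camera(c)
top=bot.camera("top");side=bot.camera("side")
for n,parts,rt,rs,rot,h in[("ghost_c",gho,(190,338),(199,308),1,.011),("pumpkin_c",pum,(145,320),(205,253),1,.011),("orange_pot_c",pot,(143,276),(230,238),0,.03),("black_pot_c",pot,(247,368),(182,366),0,.03),("candle_c",can,(241,271),(240,354),0,.05),("yellow_tray",tray,(228,450),(152,354),1,0),("blue_tray",tray,(197,182),(348,263),1,0)]:
    m={"top":pick("top",n,rt),"side":pick("side",n,rs)}
    p0=at("top",*rt,h)
    print(n,"both",np.round(fit(parts,m,p0,rot),4),*[(c,np.round(fit(parts,{c:m[c]},p0,rot),4)) for c in m if not(n=="blue_tray" and c=="side")],flush=True)
a=cv2.resize(top[130:260,230:400],None,fx=4,fy=4,interpolation=cv2.INTER_CUBIC);cv2.imwrite("pics/crop1.png",a)
E
time python3 m.py
```

```text
ghost_c both [ 0.5546 -0.0465 -0.2798  0.0853] ('top', array([ 0.553 , -0.0461, -0.3442,  0.0573])) ('side', array([ 0.5553, -0.0478, -0.2364,  0.042 ]))
pumpkin_c both [ 0.6595  0.0007 -0.1661  0.1057] ('top', array([ 0.6586,  0.001 , -0.1443,  0.0584])) ('side', array([ 0.6616, -0.0026, -0.192 ,  0.1089]))
orange_pot_c both [0.6661 0.1005 0.     0.1   ] ('top', array([0.6648, 0.1005, 0.    , 0.0622])) ('side', array([0.6685, 0.0978, 0.    , 0.0517]))
black_pot_c both [ 0.4332 -0.1067  0.      0.0723] ('top', array([ 0.4328, -0.1062,  0.    ,  0.0457])) ('side', array([ 0.4335, -0.1086,  0.    ,  0.0726]))
candle_c both [0.4411 0.1023 0.     0.0897] ('top', array([0.4399, 0.1026, 0.    , 0.0569])) ('side', array([0.4424, 0.0999, 0.    , 0.0674]))
yellow_tray both [ 0.4714 -0.3012 -0.2357  0.0447] ('top', array([ 0.4713, -0.3002, -0.2298,  0.0158])) ('side', array([ 0.4727, -0.3048, -0.2319,  0.0508]))
blue_tray both [0.5484 0.3087 0.0321 0.0201] ('top', array([0.5472, 0.3089, 0.0274, 0.014 ]))
real	0m21.526s
user	0m14.737s
sys	0m1.103s
```

View pics/crop1.png

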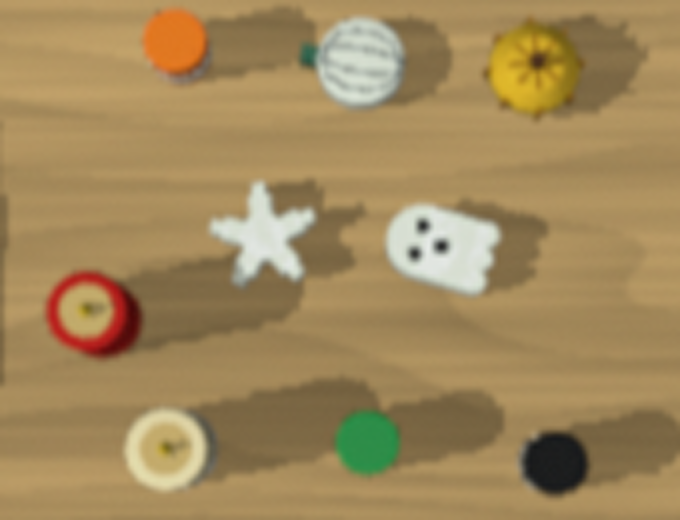

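The crop shows the white ghost with black face at crop (440, 247), the ribbed pumpkin with green stem at (355, 62), orange pot at (178, 45), and black pot at (555, 462). The ivory candle is at (168, 450), and the red look-alike at (92, 312) is distinct from it. All fit their given sizes.

```bash
cat > d.py <<'E'
import sys,numpy as np
from workcell import bot
from scipy.spatial.transform import Rotation as R
o=bot.get_obs();Rm=R.from_quat(o["tool_rot"]).as_matrix()
a=sys.argv[1:]
for s in a:
    x,y,z,h=map(float,s.split(","))   # h: world heading (deg) of tool y, mod 180
    t=Rm.T@(np.array([x,y,z])-o["eef_pos"])*100
    cur=np.degrees(np.arctan2(Rm[1,1],Rm[0,1]));yaw=(cur-h+90)%180-90
    print(np.round(t,2),"yaw",round(yaw,1))
print("clock",o["clock"],np.round(o["eef_pos"],4),"hy",round(cur,1),"j",np.round(o["joint_pos"],2),"w",round(o["grip_width"],4),np.round(o["ft_force"],1))
E
python3 d.py .554,-.0468,.10,-16.6 .554,-.0468,.002,-16.6
python3 - <<'E'
from h import *
im=bot.camera("top");hsv=cv2.cvtColor(im,cv2.COLOR_BGR2HSV)
for n,(r,c) in dict(ywhite=(250,474),grey=(217,480),ypad=(223,432),bwhite=(194,207),bpad=(196,161)).items():
    m=np.zeros((402,642),np.uint8);w=cv2.GaussianBlur(im,(0,0),2 if'pad'in n else .8)
    cv2.floodFill(w.copy(),m,(c,r),0,(14,)*3,(14,)*3,cv2.FLOODFILL_MASK_ONLY|cv2.FLOODFILL_FIXED_RANGE|(1<<8)|4)
    ys,xs=np.nonzero(m[1:-1]);(cx,cy),rad=cv2.minEnclosingCircle(np.c_[xs,ys].astype(np.float32))
    p=at("top",ys.mean(),xs.mean(),.003);print(n,len(ys),np.round(p[:2],4),np.round(at("top",cy,cx,.003)[:2],4),round(rad,1))
E
```

```text
[-53.01 -33.22  13.13] yaw 84.2
[-53.01 -33.22  22.93] yaw 84.2
clock 2.0 [0.1905 0.4623 0.2313] hy 67.6 j [ 1.18  0.24  0.    1.34 -0.    1.57] w 0.0852 [ 0.5 -1.  -0.1]
ywhite 959 [ 0.5158 -0.0619] [ 0.5365 -0.0035] 377.5
grey 1319 [ 0.5206 -0.1462] [ 0.5365 -0.0035] 377.5
ypad 1666 [ 0.5089 -0.1342] [ 0.5365 -0.0035] 377.5
bwhite 1169 [0.5406 0.077 ] [ 0.5365 -0.0035] 377.5
bpad 1553 [0.5415 0.1714] [ 0.5365 -0.0035] 377.5
```

Call:
{"method": "move_arm", "body": {
  "motion": [
    {"x": -5,"y": -3,"z": 1,"yaw": 8},
    {"x": -10,"y": -6,"z": 2.5,"yaw": 16},
    {"x": -15,"y": -9.4,"z": 4,"yaw": 24},
    {"x": -20,"y": -12.5,"z": 5,"yaw": 32},
    {"x": -25,"y": -15.6,"z": 6,"yaw": 40},
    {"x": -30,"y": -18.8,"z": 7,"yaw": 48},
    {"x": -35,"y": -22,"z": 8,"yaw": 56},
    {"x": -40,"y": -25,"z": 10,"yaw": 64},
    {"x": -45,"y": -28.2,"z": 11,"yaw": 72},
    {"x": -50,"y": -31.3,"z": 12,"yaw": 80},
    {"x": -53.0,"y": -33.2,"z": 13,"yaw": 84.2},
    {"x": -53.0,"y": -33.2,"z": 13,"yaw": 84.2},
    {"x": -53.0,"y": -33.2,"z": 13,"yaw": 84.2},
    {"x": -53.0,"y": -33.2,"z": 13,"yaw": 84.2}
  ],
  "gripper": 1
}}

```text
clock: 3.8
eef_pos: [0.5536, -0.0455, 0.1017]
tool_rot: [0.801, 0.598, 0.0, -0.0]
ft_force: [0.8, 0.5, -0.5]
grip_width: 0.0854
grasp_force: 0.0
```

```bash
python3 d.py .554,-.0468,.002,-16.6
python3 - <<'E'
from h import *
im=cv2.imread("pics/top0.png")
for n,(r,c) in dict(ywhite=(250,474),grey=(217,480),ypad=(223,432),bwhite=(194,207),bpad=(196,161)).items():
    m=np.zeros((402,642),np.uint8);w=cv2.GaussianBlur(im,(0,0),2 if'pad'in n else .8)
    t=30 if 'pad' in n else 18
    if n=='ywhite':t=30
    cv2.floodFill(w.copy(),m,(c,r),0,(t,)*3,(t,)*3,cv2.FLOODFILL_MASK_ONLY|cv2.FLOODFILL_FIXED_RANGE|(2<<8)|4)
    ys,xs=np.nonzero(m[1:-1]==2);(cx,cy),rad=cv2.minEnclosingCircle(np.c_[xs,ys].astype(np.float32))
    print(n,len(ys),np.round(at("top",ys.mean(),xs.mean(),.003)[:2],4),np.round(at("top",cy,cx,.003)[:2],4),round(rad,1))
E
```

```text
[-0.11  0.07  9.97] yaw 0.1
clock 3.8 [ 0.5536 -0.0455  0.1017] hy -16.5 j [-0.08  0.44 -0.07  1.07  0.    1.78] w 0.0854 [ 0.8  0.5 -0.5]
ywhite 214 [ 0.4126 -0.353 ] [ 0.4168 -0.3517] 11.2
grey 531 [ 0.4962 -0.3654] [ 0.4962 -0.3653] 13.1
ypad 1100 [ 0.4836 -0.2535] [ 0.4834 -0.2544] 22.1
bwhite 382 [0.5495 0.2519] [0.5499 0.252 ] 11.2
bpad 918 [0.5464 0.3567] [0.5476 0.3573] 20.2
```

Call:
{"method": "move_arm", "body": {
  "motion": [
    {"x": -0.1,"y": 0.1,"z": 3},
    {"x": -0.1,"y": 0.1,"z": 6},
    {"x": -0.1,"y": 0.1,"z": 8},
    {"x": -0.1,"y": 0.1,"z": 9.3},
    {"x": -0.1,"y": 0.1,"z": 9.9},
    {"x": -0.1,"y": 0.1,"z": 9.9},
    {"x": -0.1,"y": 0.1,"z": 9.9}
  ]
}}

```text
invalid input at $.motion[0]: expected keys x, y, z, yaw
```

Call:
{"method": "move_arm", "body": {
  "motion": [
    {"z": 0},
    {"z": 0},
    {"z": 0},
    {"z": 0},
    {"z": 0},
    {"z": 0},
    {"z": 0},
    {"z": 0}
  ],
  "gripper": -1
}}

```text
invalid input at $.motion[0]: expected keys x, y, z, yaw
```

```bash
python3 d.py .4834,-.2532,.06,-13.3 .4834,-.2532,.005,-13.3
```

```text
[-21.91  -0.84   4.17] yaw -3.2
[-21.91  -0.84   9.67] yaw -3.2
clock 3.8 [ 0.5536 -0.0455  0.1017] hy -16.5 j [-0.08  0.44 -0.07  1.07  0.    1.78] w 0.0854 [ 0.8  0.5 -0.5]
```

All four keys are needed in each row.

Call:
{"method": "move_arm", "body": {
  "motion": [
    {"x": -0.1,"y": 0.1,"z": 3,"yaw": 0},
    {"x": -0.1,"y": 0.1,"z": 6,"yaw": 0},
    {"x": -0.1,"y": 0.1,"z": 8,"yaw": 0},
    {"x": -0.1,"y": 0.1,"z": 9.3,"yaw": 0},
    {"x": -0.1,"y": 0.1,"z": 9.9,"yaw": 0},
    {"x": -0.1,"y": 0.1,"z": 9.9,"yaw": 0},
    {"x": -0.1,"y": 0.1,"z": 9.9,"yaw": 0}
  ]
}}

```text
clock: 4.68
eef_pos: [0.5555, -0.0478, 0.0032]
tool_rot: [0.802, 0.598, 0.001, 0.001]
ft_force: [0.2, -0.0, 0.3]
grip_width: 0.0853
grasp_force: 0.0
```

Call:
{"method": "move_arm", "body": {
  "motion": [
    {"x": 0,"y": 0,"z": 0,"yaw": 0},
    {"x": 0,"y": 0,"z": 0,"yaw": 0},
    {"x": 0,"y": 0,"z": 0,"yaw": 0},
    {"x": 0,"y": 0,"z": 0,"yaw": 0},
    {"x": 0,"y": 0,"z": 0,"yaw": 0},
    {"x": 0,"y": 0,"z": 0,"yaw": 0},
    {"x": 0,"y": 0,"z": 0,"yaw": 0},
    {"x": 0,"y": 0,"z": 0,"yaw": 0}
  ],
  "gripper": -1
}}

```text
clock: 5.68
eef_pos: [0.5552, -0.0479, 0.0028]
tool_rot: [0.802, 0.598, 0.0, 0.0]
ft_force: [-0.4, -0.3, 5.9]
grip_width: 0.0391
grasp_force: 62.8
```

```bash
python3 d.py .4834,-.2532,.06,-13.3 .4834,-.2532,.005,-13.3
```

```text
[-21.73  -1.01  -5.72] yaw -3.3
[-21.73  -1.02  -0.22] yaw -3.3
clock 5.675 [ 0.5552 -0.0479  0.0028] hy -16.6 j [-0.09  0.55 -0.17  0.85 -0.    1.77] w 0.0391 [-0.4 -0.3  5.9]
```

Call:
{"method": "move_arm", "body": {
  "motion": [
    {"x": 0,"y": 0,"z": -1,"yaw": 0},
    {"x": 0,"y": 0,"z": -3,"yaw": 0},
    {"x": -1.5,"y": 0,"z": -5,"yaw": 0},
    {"x": -4,"y": -0.2,"z": -6,"yaw": -0.5},
    {"x": -7,"y": -0.3,"z": -6,"yaw": -1},
    {"x": -10,"y": -0.5,"z": -6,"yaw": -1.5},
    {"x": -13,"y": -0.6,"z": -6,"yaw": -2},
    {"x": -16,"y": -0.8,"z": -6,"yaw": -2.5},
    {"x": -19,"y": -0.9,"z": -6,"yaw": -3},
    {"x": -21,"y": -1.0,"z": -6,"yaw": -3.3},
    {"x": -21.7,"y": -1.0,"z": -6,"yaw": -3.3},
    {"x": -21.7,"y": -1.0,"z": -5,"yaw": -3.3},
    {"x": -21.7,"y": -1.0,"z": -3.5,"yaw": -3.3},
    {"x": -21.7,"y": -1.0,"z": -2.5,"yaw": -3.3},
    {"x": -21.7,"y": -1.0,"z": -2,"yaw": -3.3},
    {"x": -21.7,"y": -1.0,"z": -2,"yaw": -3.3},
    {"x": -21.7,"y": -1.0,"z": -2,"yaw": -3.3}
  ]
}}

```text
clock: 7.8
eef_pos: [0.4835, -0.253, 0.0226]
tool_rot: [0.784, 0.621, 0.0, 0.0]
ft_force: [-0.6, -0.1, -0.9]
grip_width: 0.0391
grasp_force: 62.2
```

```bash
python3 d.py .4834,-.2532,.0063,-13.3
```

```text
[-0.02 -0.01  1.63] yaw 0.0
clock 7.8 [ 0.4835 -0.253   0.0226] hy -13.3 j [-0.48  0.51 -0.19  0.88 -0.    1.32] w 0.0391 [-0.6 -0.1 -0.9]
```

Call:
{"method": "move_arm", "body": {
  "motion": [
    {"x": 0,"y": 0,"z": 0.8,"yaw": 0},
    {"x": 0,"y": 0,"z": 1.3,"yaw": 0},
    {"x": 0,"y": 0,"z": 1.6,"yaw": 0},
    {"x": 0,"y": 0,"z": 1.65,"yaw": 0},
    {"x": 0,"y": 0,"z": 1.65,"yaw": 0},
    {"x": 0,"y": 0,"z": 1.65,"yaw": 0}
  ]
}}

```text
clock: 8.55
eef_pos: [0.4832, -0.2529, 0.0059]
tool_rot: [0.784, 0.621, 0.0, 0.0]
ft_force: [-1.9, 0.5, 0.8]
grip_width: 0.0386
grasp_force: 62.4
```

Call:
{"method": "move_arm", "body": {
  "motion": [
    {"x": 0,"y": 0,"z": 0,"yaw": 0},
    {"x": 0,"y": 0,"z": 0,"yaw": 0},
    {"x": 0,"y": 0,"z": 0,"yaw": 0},
    {"x": 0,"y": 0,"z": 0,"yaw": 0},
    {"x": 0,"y": 0,"z": -1,"yaw": 0},
    {"x": 0,"y": 0,"z": -3,"yaw": 0},
    {"x": 0,"y": 0,"z": -6,"yaw": 0},
    {"x": 0,"y": 0,"z": -9,"yaw": 0},
    {"x": 0,"y": 0,"z": -10,"yaw": 0},
    {"x": 0,"y": 0,"z": -10,"yaw": 0}
  ],
  "gripper": 0.6
}}

```text
clock: 9.8
eef_pos: [0.4836, -0.2531, 0.1065]
tool_rot: [0.784, 0.621, 0.0, 0.001]
ft_force: [0.4, -0.0, -0.4]
grip_width: 0.0684
grasp_force: 0.0
```

```bash
python3 d.py .4332,-.107,.10,-13.3 .4332,-.107,.008,-13.3
```

```text
[13.06 -8.26  0.63] yaw 0.0
[13.07 -8.28  9.83] yaw 0.0
clock 9.8 [ 0.4836 -0.2531  0.1065] hy -13.3 j [-0.48  0.41 -0.09  1.07  0.    1.32] w 0.0684 [ 0.4 -0.  -0.4]
```

Call:
{"method": "move_arm", "body": {
  "motion": [
    {"x": 3.5,"y": -2.2,"z": 0,"yaw": 0},
    {"x": 7,"y": -4.5,"z": 0,"yaw": 0},
    {"x": 10.5,"y": -6.7,"z": 0.5,"yaw": 0},
    {"x": 12.5,"y": -7.9,"z": 1,"yaw": 0},
    {"x": 13.1,"y": -8.3,"z": 2,"yaw": 0},
    {"x": 13.1,"y": -8.3,"z": 4,"yaw": 0},
    {"x": 13.1,"y": -8.3,"z": 7,"yaw": 0},
    {"x": 13.1,"y": -8.3,"z": 9,"yaw": 0},
    {"x": 13.1,"y": -8.3,"z": 9.8,"yaw": 0},
    {"x": 13.1,"y": -8.3,"z": 9.8,"yaw": 0},
    {"x": 13.1,"y": -8.3,"z": 9.8,"yaw": 0}
  ]
}}

```text
clock: 11.18
eef_pos: [0.4332, -0.1067, 0.0083]
tool_rot: [0.784, 0.62, 0.0, 0.001]
ft_force: [-0.1, 0.5, -0.3]
grip_width: 0.0687
grasp_force: 0.0
```

Call:
{"method": "move_arm", "body": {
  "motion": [
    {"x": 0,"y": 0,"z": 0,"yaw": 0},
    {"x": 0,"y": 0,"z": 0,"yaw": 0},
    {"x": 0,"y": 0,"z": 0,"yaw": 0},
    {"x": 0,"y": 0,"z": 0,"yaw": 0},
    {"x": 0,"y": 0,"z": 0,"yaw": 0},
    {"x": 0,"y": 0,"z": 0,"yaw": 0},
    {"x": 0,"y": 0,"z": 0,"yaw": 0}
  ],
  "gripper": -1
}}

```text
clock: 12.05
eef_pos: [0.433, -0.1065, 0.0086]
tool_rot: [0.784, 0.621, 0.0, 0.001]
ft_force: [-1.0, 0.2, 6.4]
grip_width: 0.0342
grasp_force: 59.2
```

```bash
python3 d.py .422,-.347,.08,-13.3 .422,-.347,.012,-13.3
```

```text
[-23.66   4.47  -7.14] yaw 0.0
[-23.66   4.46  -0.34] yaw 0.0
clock 12.05 [ 0.433  -0.1065  0.0086] hy -13.3 j [-0.24  0.37 -0.47  0.73 -0.    1.56] w 0.0342 [-1.   0.2  6.4]
```

Call:
{"method": "move_arm", "body": {
  "motion": [
    {"x": 0,"y": 0,"z": -1.5,"yaw": 0},
    {"x": 0,"y": 0,"z": -4,"yaw": 0},
    {"x": -1.5,"y": 0.3,"z": -6.5,"yaw": 0},
    {"x": -4,"y": 0.8,"z": -7.1,"yaw": 0},
    {"x": -7.5,"y": 1.4,"z": -7.1,"yaw": 0},
    {"x": -11,"y": 2.1,"z": -7.1,"yaw": 0},
    {"x": -14.5,"y": 2.7,"z": -7.1,"yaw": 0},
    {"x": -18,"y": 3.4,"z": -7.1,"yaw": 0},
    {"x": -21,"y": 4,"z": -7.1,"yaw": 0},
    {"x": -23,"y": 4.4,"z": -7.1,"yaw": 0},
    {"x": -23.7,"y": 4.5,"z": -7.1,"yaw": 0},
    {"x": -23.7,"y": 4.5,"z": -6,"yaw": 0},
    {"x": -23.7,"y": 4.5,"z": -4,"yaw": 0},
    {"x": -23.7,"y": 4.5,"z": -2.5,"yaw": 0},
    {"x": -23.7,"y": 4.5,"z": -2,"yaw": 0},
    {"x": -23.7,"y": 4.5,"z": -2,"yaw": 0}
  ]
}}

```text
clock: 14.05
eef_pos: [0.4217, -0.3468, 0.0274]
tool_rot: [0.784, 0.621, -0.0, -0.0]
ft_force: [0.3, -0.3, -0.4]
grip_width: 0.0346
grasp_force: 59.7
```

```bash
python3 d.py .422,-.347,.0120,-13.3
```

```text
[-0.01  0.03  1.54] yaw 0.0
clock 14.05 [ 0.4217 -0.3468  0.0274] hy -13.3 j [-0.69  0.5  -0.18  0.89  0.    1.11] w 0.0346 [ 0.3 -0.3 -0.4]
```

Call:
{"method": "move_arm", "body": {
  "motion": [
    {"x": 0,"y": 0,"z": 0.8,"yaw": 0},
    {"x": 0,"y": 0,"z": 1.3,"yaw": 0},
    {"x": 0,"y": 0,"z": 1.5,"yaw": 0},
    {"x": 0,"y": 0,"z": 1.55,"yaw": 0},
    {"x": 0,"y": 0,"z": 1.55,"yaw": 0},
    {"x": 0,"y": 0,"z": 1.55,"yaw": 0}
  ]
}}

```text
clock: 14.8
eef_pos: [0.4219, -0.3475, 0.0125]
tool_rot: [0.784, 0.621, 0.0, 0.0]
ft_force: [0.2, -0.7, -1.3]
grip_width: 0.0346
grasp_force: 59.7
```

Call:
{"method": "move_arm", "body": {
  "motion": [
    {"x": 0,"y": 0,"z": 0,"yaw": 0},
    {"x": 0,"y": 0,"z": 0,"yaw": 0},
    {"x": 0,"y": 0,"z": 0,"yaw": 0},
    {"x": 0,"y": 0,"z": 0,"yaw": 0},
    {"x": 0,"y": 0,"z": -1,"yaw": 0},
    {"x": 0,"y": 0,"z": -3,"yaw": 0},
    {"x": 0,"y": 0,"z": -6,"yaw": 0},
    {"x": 0,"y": 0,"z": -9,"yaw": 0},
    {"x": 0,"y": 0,"z": -11,"yaw": 0},
    {"x": 0,"y": 0,"z": -12,"yaw": 0}
  ],
  "gripper": 0.6
}}

```text
clock: 16.05
eef_pos: [0.4225, -0.3479, 0.1344]
tool_rot: [0.784, 0.621, 0.0, 0.001]
ft_force: [0.6, 0.7, -0.1]
grip_width: 0.0686
grasp_force: 0.0
```

```bash
python3 d.py .4411,.102,.13,76.7 .4411,.102,.016,76.7
```

```text
[44.21 -8.54  0.35] yaw -90.0
[44.23 -8.57 11.75] yaw -90.0
clock 16.05 [ 0.4225 -0.3479  0.1344] hy -13.3 j [-0.69  0.39 -0.04  1.13  0.    1.11] w 0.0686 [ 0.6  0.7 -0.1]
```

Call:
{"method": "move_arm", "body": {
  "motion": [
    {"x": 4,"y": -0.8,"z": 0,"yaw": -8},
    {"x": 8,"y": -1.5,"z": 0,"yaw": -16},
    {"x": 12,"y": -2.3,"z": 0,"yaw": -24},
    {"x": 16,"y": -3.1,"z": 0,"yaw": -32},
    {"x": 20,"y": -3.9,"z": 0,"yaw": -40},
    {"x": 24,"y": -4.6,"z": 0,"yaw": -48},
    {"x": 28,"y": -5.4,"z": 0,"yaw": -56},
    {"x": 32,"y": -6.2,"z": 0,"yaw": -64},
    {"x": 36,"y": -7,"z": 0,"yaw": -72},
    {"x": 40,"y": -7.7,"z": 0,"yaw": -80},
    {"x": 43,"y": -8.3,"z": 0,"yaw": -87},
    {"x": 44.2,"y": -8.6,"z": 0,"yaw": -90},
    {"x": 44.2,"y": -8.6,"z": 0,"yaw": -90},
    {"x": 44.2,"y": -8.6,"z": 0,"yaw": -90}
  ]
}}

```text
clock: 17.8
eef_pos: [0.4395, 0.1017, 0.1322]
tool_rot: [0.117, 0.993, -0.0, -0.0]
ft_force: [1.2, -0.0, 0.3]
grip_width: 0.0682
grasp_force: 0.0
```

```bash
python3 d.py .4411,.102,.016,76.7
```

```text
[-0.15  0.07 11.62] yaw -0.1
clock 17.8 [0.4395 0.1017 0.1322] hy 76.6 j [ 0.23  0.22 -0.3   1.06 -0.    0.46] w 0.0682 [ 1.2 -0.   0.3]
```

Call:
{"method": "move_arm", "body": {
  "motion": [
    {"x": -0.1,"y": 0.1,"z": 2,"yaw": 0},
    {"x": -0.1,"y": 0.1,"z": 5,"yaw": 0},
    {"x": -0.1,"y": 0.1,"z": 8,"yaw": 0},
    {"x": -0.1,"y": 0.1,"z": 10,"yaw": 0},
    {"x": -0.1,"y": 0.1,"z": 11.3,"yaw": 0},
    {"x": -0.1,"y": 0.1,"z": 11.6,"yaw": 0},
    {"x": -0.1,"y": 0.1,"z": 11.6,"yaw": 0}
  ]
}}

```text
clock: 18.68
eef_pos: [0.4413, 0.1031, 0.0167]
tool_rot: [0.116, 0.993, 0.0, 0.0]
ft_force: [0.3, -0.3, -0.5]
grip_width: 0.0682
grasp_force: 0.0
```

Call:
{"method": "move_arm", "body": {
  "motion": [
    {"x": 0,"y": 0,"z": 0,"yaw": 0},
    {"x": 0,"y": 0,"z": 0,"yaw": 0},
    {"x": 0,"y": 0,"z": 0,"yaw": 0},
    {"x": 0,"y": 0,"z": 0,"yaw": 0},
    {"x": 0,"y": 0,"z": 0,"yaw": 0},
    {"x": 0,"y": 0,"z": 0,"yaw": 0}
  ],
  "gripper": -1
}}

```text
clock: 19.42
eef_pos: [0.4419, 0.1035, 0.0173]
tool_rot: [0.116, 0.993, 0.0, 0.001]
ft_force: [-0.2, 0.5, 6.2]
grip_width: 0.0432
grasp_force: 60.7
```

```bash
python3 d.py .496,-.3646,.13,76.7
```

```text
[-16.05 -44.3  -11.26] yaw 0.0
clock 19.425 [0.4419 0.1035 0.0173] hy 76.7 j [ 0.23  0.37 -0.44  0.76 -0.    0.46] w 0.0432 [-0.2  0.5  6.2]
```

Call:
{"method": "move_arm", "body": {
  "motion": [
    {"x": 0,"y": 0,"z": -1.5,"yaw": 0},
    {"x": 0,"y": 0,"z": -4,"yaw": 0},
    {"x": 0,"y": 0,"z": -7,"yaw": 0},
    {"x": -0.5,"y": -1.5,"z": -9.5,"yaw": 0},
    {"x": -1.5,"y": -4,"z": -10.5,"yaw": 0},
    {"x": -2.7,"y": -7.5,"z": -10.5,"yaw": 0},
    {"x": -4.2,"y": -11.5,"z": -10.5,"yaw": 0},
    {"x": -5.6,"y": -15.5,"z": -10.5,"yaw": 0},
    {"x": -7.1,"y": -19.5,"z": -10.5,"yaw": 0},
    {"x": -8.5,"y": -23.5,"z": -10.5,"yaw": 0},
    {"x": -10,"y": -27.5,"z": -10.5,"yaw": 0},
    {"x": -11.4,"y": -31.5,"z": -10.5,"yaw": 0},
    {"x": -12.9,"y": -35.5,"z": -10.5,"yaw": 0},
    {"x": -14.1,"y": -39,"z": -10.5,"yaw": 0},
    {"x": -15.2,"y": -42,"z": -10.5,"yaw": 0},
    {"x": -15.8,"y": -43.7,"z": -10.5,"yaw": 0},
    {"x": -16.0,"y": -44.3,"z": -10.5,"yaw": 0},
    {"x": -16.0,"y": -44.3,"z": -10.5,"yaw": 0},
    {"x": -16.0,"y": -44.3,"z": -10.5,"yaw": 0}
  ]
}}

```text
clock: 21.8
eef_pos: [0.4947, -0.3635, 0.1212]
tool_rot: [0.115, 0.993, 0.0, -0.0]
ft_force: [-0.6, 0.7, -1.0]
grip_width: 0.0425
grasp_force: 61.1
```

```bash
python3 d.py .496,-.3646,.0208,76.7
python3 - <<'E'
from h import *
t=bot.camera("top");s=bot.camera("side")
cv2.imwrite("pics/c2.png",np.hstack([cv2.resize(t[160:290,380:520],None,fx=3,fy=3),cv2.resize(s[60:190,290:430],None,fx=3,fy=3)])[:, :800])
E
```

```text
[-0.16 -0.08 10.04] yaw 0.1
clock 21.8 [ 0.4947 -0.3635  0.1212] hy 76.8 j [-0.63  0.53  0.14  1.18  0.   -0.4 ] w 0.0425 [-0.6  0.7 -1. ]
```

View pics/c2.png

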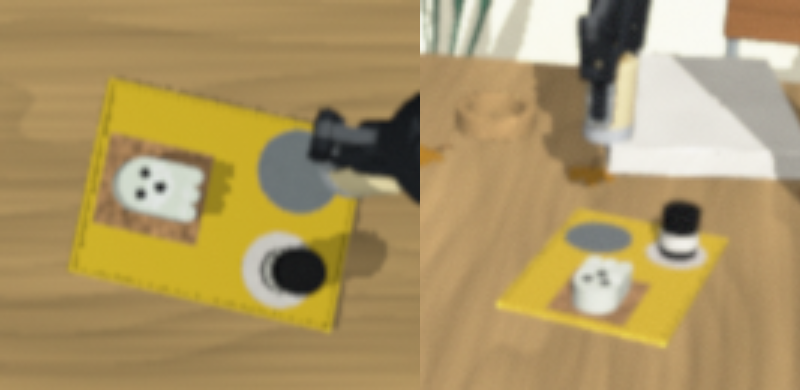

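The ghost lies on the brown pad at crop (158, 190) and the black pot stands on the white spot at (298, 270). The candle is held upright near the grey spot. Lowering it now.

Call:
{"method": "move_arm", "body": {
  "motion": [
    {"x": -0.2,"y": -0.1,"z": 2,"yaw": 0},
    {"x": -0.2,"y": -0.1,"z": 4.5,"yaw": 0},
    {"x": -0.2,"y": -0.1,"z": 7,"yaw": 0},
    {"x": -0.2,"y": -0.1,"z": 8.5,"yaw": 0},
    {"x": -0.2,"y": -0.1,"z": 9.3,"yaw": 0},
    {"x": -0.2,"y": -0.1,"z": 9.8,"yaw": 0},
    {"x": -0.2,"y": -0.1,"z": 10,"yaw": 0},
    {"x": -0.2,"y": -0.1,"z": 10.05,"yaw": 0},
    {"x": -0.2,"y": -0.1,"z": 10.05,"yaw": 0},
    {"x": -0.2,"y": -0.1,"z": 10.05,"yaw": 0}
  ]
}}

```text
clock: 23.15
eef_pos: [0.4967, -0.3662, 0.0212]
tool_rot: [0.116, 0.993, -0.0, 0.0]
ft_force: [0.9, -0.5, -0.9]
grip_width: 0.043
grasp_force: 61.1
```

Call:
{"method": "move_arm", "body": {
  "motion": [
    {"x": 0,"y": 0,"z": 0,"yaw": 0},
    {"x": 0,"y": 0,"z": 0,"yaw": 0},
    {"x": 0,"y": 0,"z": 0,"yaw": 0},
    {"x": 0,"y": 0,"z": 0,"yaw": 0},
    {"x": 0,"y": 0,"z": -1,"yaw": 0},
    {"x": 0,"y": 0,"z": -3,"yaw": 0},
    {"x": 0,"y": 0,"z": -6,"yaw": 0},
    {"x": 0,"y": 0,"z": -9,"yaw": 0},
    {"x": 0,"y": 0,"z": -11,"yaw": 0},
    {"x": 0,"y": 0,"z": -12,"yaw": 0}
  ],
  "gripper": 0.6
}}

```text
clock: 24.4
eef_pos: [0.4972, -0.3665, 0.1431]
tool_rot: [0.116, 0.993, -0.001, 0.001]
ft_force: [-0.2, -0.0, -0.7]
grip_width: 0.0682
grasp_force: 0.0
```

```bash
python3 d.py .6596,0,.12,-9.5 .6596,0,.001,-9.5
```

```text
[-7.37 39.41  2.28] yaw 86.2
[-7.33 39.42 14.18] yaw 86.2
clock 24.4 [ 0.4972 -0.3665  0.1431] hy 76.7 j [-0.64  0.52  0.18  1.23  0.   -0.4 ] w 0.0682 [-0.2 -0.  -0.7]
```

Call:
{"method": "move_arm", "body": {
  "motion": [
    {"x": -0.7,"y": 3.6,"z": 0,"yaw": 8},
    {"x": -1.4,"y": 7.3,"z": 0,"yaw": 16},
    {"x": -2,"y": 11,"z": 0,"yaw": 24},
    {"x": -2.7,"y": 14.7,"z": 0.5,"yaw": 32},
    {"x": -3.4,"y": 18.4,"z": 1,"yaw": 40},
    {"x": -4.1,"y": 22,"z": 1.5,"yaw": 48},
    {"x": -4.8,"y": 25.7,"z": 2,"yaw": 56},
    {"x": -5.5,"y": 29.4,"z": 2,"yaw": 64},
    {"x": -6.2,"y": 33,"z": 2,"yaw": 72},
    {"x": -6.9,"y": 36.5,"z": 2.3,"yaw": 80},
    {"x": -7.4,"y": 39.1,"z": 2.3,"yaw": 86.2},
    {"x": -7.4,"y": 39.1,"z": 2.3,"yaw": 86.2},
    {"x": -7.4,"y": 39.1,"z": 2.3,"yaw": 86.2}
  ],
  "gripper": 0.9
}}

```text
clock: 26.02
eef_pos: [0.6578, -0.003, 0.1174]
tool_rot: [0.763, 0.647, -0.001, -0.0]
ft_force: [-0.5, -1.5, 0.0]
grip_width: 0.081
grasp_force: 0.0
```

```bash
python3 d.py .659,-.003,.001,-9.5
```

```text
[ 0.03  0.13 11.64] yaw 0.1
clock 26.025 [ 0.6578 -0.003   0.1174] hy -9.4 j [-0.    0.62  0.28  1.24 -0.    1.73] w 0.081 [-0.5 -1.5  0. ]
```

Call:
{"method": "move_arm", "body": {
  "motion": [
    {"x": 0,"y": 0.1,"z": 2,"yaw": 0},
    {"x": 0,"y": 0.1,"z": 5,"yaw": 0},
    {"x": 0,"y": 0.1,"z": 8,"yaw": 0},
    {"x": 0,"y": 0.1,"z": 10,"yaw": 0},
    {"x": 0,"y": 0.1,"z": 11.2,"yaw": 0},
    {"x": 0,"y": 0.1,"z": 11.6,"yaw": 0},
    {"x": 0,"y": 0.1,"z": 11.6,"yaw": 0},
    {"x": 0,"y": 0.1,"z": 11.6,"yaw": 0}
  ]
}}

```text
clock: 27.02
eef_pos: [0.6602, -0.0028, 0.003]
tool_rot: [0.763, 0.646, 0.001, 0.001]
ft_force: [0.4, -1.1, 0.5]
grip_width: 0.0811
grasp_force: 0.0
```

Call:
{"method": "move_arm", "body": {
  "motion": [
    {"x": 0,"y": 0,"z": 0,"yaw": 0},
    {"x": 0,"y": 0,"z": 0,"yaw": 0},
    {"x": 0,"y": 0,"z": 0,"yaw": 0},
    {"x": 0,"y": 0,"z": 0,"yaw": 0},
    {"x": 0,"y": 0,"z": 0,"yaw": 0},
    {"x": 0,"y": 0,"z": 0,"yaw": 0},
    {"x": 0,"y": 0,"z": 0,"yaw": 0}
  ],
  "gripper": -1
}}

```text
clock: 27.9
eef_pos: [0.6602, -0.0026, 0.0028]
tool_rot: [0.763, 0.646, 0.001, 0.001]
ft_force: [-1.1, 0.5, 5.6]
grip_width: 0.0479
grasp_force: 62.5
```

```bash
python3 d.py .5467,.3548,.12,1.6
```

```text
[ 33.38 -17.07 -11.74] yaw -11.1
clock 27.9 [ 0.6602 -0.0026  0.0028] hy -9.5 j [-0.    0.72  0.15  1.    0.    1.73] w 0.0479 [-1.1  0.5  5.6]
```

Call:
{"method": "move_arm", "body": {
  "motion": [
    {"x": 0,"y": 0,"z": -1.5,"yaw": 0},
    {"x": 0,"y": 0,"z": -4,"yaw": 0},
    {"x": 0,"y": 0,"z": -7,"yaw": 0},
    {"x": 1.5,"y": -0.8,"z": -9.5,"yaw": 0},
    {"x": 4,"y": -2,"z": -10.5,"yaw": -1},
    {"x": 7.5,"y": -3.8,"z": -10.5,"yaw": -2},
    {"x": 11,"y": -5.6,"z": -10.5,"yaw": -3.5},
    {"x": 14.5,"y": -7.4,"z": -10.5,"yaw": -5},
    {"x": 18,"y": -9.2,"z": -10.5,"yaw": -6},
    {"x": 21.5,"y": -11,"z": -10.5,"yaw": -7},
    {"x": 25,"y": -12.8,"z": -10.5,"yaw": -8},
    {"x": 28.5,"y": -14.6,"z": -10.5,"yaw": -9.5},
    {"x": 31.3,"y": -16,"z": -10,"yaw": -10.5},
    {"x": 33,"y": -16.9,"z": -9,"yaw": -11.1},
    {"x": 33.4,"y": -17.1,"z": -7,"yaw": -11.1},
    {"x": 33.4,"y": -17.1,"z": -5,"yaw": -11.1},
    {"x": 33.4,"y": -17.1,"z": -3,"yaw": -11.1},
    {"x": 33.4,"y": -17.1,"z": -2,"yaw": -11.1},
    {"x": 33.4,"y": -17.1,"z": -2,"yaw": -11.1},
    {"x": 33.4,"y": -17.1,"z": -2,"yaw": -11.1}
  ]
}}

```text
clock: 30.4
eef_pos: [0.5465, 0.3551, 0.0226]
tool_rot: [0.697, 0.717, 0.001, 0.0]
ft_force: [0.3, 0.5, -0.8]
grip_width: 0.0479
grasp_force: 61.9
```

```bash
python3 d.py .5467,.3548,.006,1.6
```

```text
[-0.03  0.02  1.66] yaw -0.0
clock 30.4 [0.5465 0.3551 0.0226] hy 1.6 j [ 0.58  0.68  0.14  1.03 -0.    2.12] w 0.0479 [ 0.3  0.5 -0.8]
```

Call:
{"method": "move_arm", "body": {
  "motion": [
    {"x": 0,"y": 0,"z": 0.8,"yaw": 0},
    {"x": 0,"y": 0,"z": 1.3,"yaw": 0},
    {"x": 0,"y": 0,"z": 1.6,"yaw": 0},
    {"x": 0,"y": 0,"z": 1.65,"yaw": 0},
    {"x": 0,"y": 0,"z": 1.65,"yaw": 0},
    {"x": 0,"y": 0,"z": 1.65,"yaw": 0}
  ]
}}

```text
clock: 31.15
eef_pos: [0.5456, 0.3548, 0.0058]
tool_rot: [0.697, 0.717, -0.0, -0.0]
ft_force: [-2.3, -1.3, 5.2]
grip_width: 0.0479
grasp_force: 62.3
```

Call:
{"method": "move_arm", "body": {
  "motion": [
    {"x": 0,"y": 0,"z": 0,"yaw": 0},
    {"x": 0,"y": 0,"z": 0,"yaw": 0},
    {"x": 0,"y": 0,"z": 0,"yaw": 0},
    {"x": 0,"y": 0,"z": 0,"yaw": 0},
    {"x": 0,"y": 0,"z": -1,"yaw": 0},
    {"x": 0,"y": 0,"z": -3,"yaw": 0},
    {"x": 0,"y": 0,"z": -6,"yaw": 0},
    {"x": 0,"y": 0,"z": -9,"yaw": 0},
    {"x": 0,"y": 0,"z": -10,"yaw": 0},
    {"x": 0,"y": 0,"z": -10,"yaw": 0}
  ],
  "gripper": 0.7
}}

```text
clock: 32.4
eef_pos: [0.5463, 0.3553, 0.1062]
tool_rot: [0.697, 0.717, 0.001, 0.0]
ft_force: [0.4, -0.4, 0.0]
grip_width: 0.0728
grasp_force: 0.0
```

```bash
python3 d.py .6663,.1,.10,1.6 .6663,.1,.008,1.6
```

```text
[-25.85  11.28   0.61] yaw 0.0
[-25.86  11.26   9.81] yaw 0.0
clock 32.4 [0.5463 0.3553 0.1062] hy 1.6 j [0.58 0.61 0.24 1.2  0.   2.12] w 0.0728 [ 0.4 -0.4  0. ]
```

Call:
{"method": "move_arm", "body": {
  "motion": [
    {"x": -4,"y": 1.7,"z": 0,"yaw": 0},
    {"x": -8.5,"y": 3.7,"z": 0,"yaw": 0},
    {"x": -13,"y": 5.7,"z": 0,"yaw": 0},
    {"x": -17.5,"y": 7.6,"z": 0,"yaw": 0},
    {"x": -22,"y": 9.6,"z": 0,"yaw": 0},
    {"x": -25,"y": 10.9,"z": 0,"yaw": 0},
    {"x": -25.9,"y": 11.3,"z": 0.6,"yaw": 0},
    {"x": -25.9,"y": 11.3,"z": 1,"yaw": 0},
    {"x": -25.9,"y": 11.3,"z": 2,"yaw": 0},
    {"x": -25.9,"y": 11.3,"z": 5,"yaw": 0},
    {"x": -25.9,"y": 11.3,"z": 8,"yaw": 0},
    {"x": -25.9,"y": 11.3,"z": 9.5,"yaw": 0},
    {"x": -25.9,"y": 11.3,"z": 9.8,"yaw": 0},
    {"x": -25.9,"y": 11.3,"z": 9.8,"yaw": 0},
    {"x": -25.9,"y": 11.3,"z": 9.8,"yaw": 0}
  ]
}}

```text
clock: 34.28
eef_pos: [0.6672, 0.0995, 0.0088]
tool_rot: [0.697, 0.717, 0.001, 0.001]
ft_force: [-0.0, 0.2, 0.1]
grip_width: 0.0726
grasp_force: 0.0
```

Call:
{"method": "move_arm", "body": {
  "motion": [
    {"x": 0,"y": 0,"z": 0,"yaw": 0},
    {"x": 0,"y": 0,"z": 0,"yaw": 0},
    {"x": 0,"y": 0,"z": 0,"yaw": 0},
    {"x": 0,"y": 0,"z": 0,"yaw": 0},
    {"x": 0,"y": 0,"z": 0,"yaw": 0},
    {"x": 0,"y": 0,"z": 0,"yaw": 0},
    {"x": 0,"y": 0,"z": 0,"yaw": 0}
  ],
  "gripper": -1
}}

```text
clock: 35.15
eef_pos: [0.6665, 0.0992, 0.0081]
tool_rot: [0.697, 0.717, 0.0, 0.0]
ft_force: [-0.7, -0.0, 5.5]
grip_width: 0.0338
grasp_force: 59.5
```

```bash
python3 d.py .5495,.2528,.08,1.6
```

```text
[ 15.68 -11.26  -7.21] yaw 0.0
clock 35.15 [0.6665 0.0992 0.0081] hy 1.6 j [ 0.15  0.74  0.21  1.04 -0.    1.69] w 0.0338 [-0.7 -0.   5.5]
```

Call:
{"method": "move_arm", "body": {
  "motion": [
    {"x": 0,"y": 0,"z": -1.5,"yaw": 0},
    {"x": 0,"y": 0,"z": -4,"yaw": 0},
    {"x": 1,"y": -0.7,"z": -6.5,"yaw": 0},
    {"x": 3,"y": -2.2,"z": -7,"yaw": 0},
    {"x": 5.5,"y": -4,"z": -7,"yaw": 0},
    {"x": 8,"y": -5.8,"z": -7,"yaw": 0},
    {"x": 10.5,"y": -7.6,"z": -7,"yaw": 0},
    {"x": 13,"y": -9.4,"z": -7,"yaw": 0},
    {"x": 15,"y": -10.8,"z": -7,"yaw": 0},
    {"x": 15.7,"y": -11.3,"z": -7,"yaw": 0},
    {"x": 15.7,"y": -11.3,"z": -6,"yaw": 0},
    {"x": 15.7,"y": -11.3,"z": -4,"yaw": 0},
    {"x": 15.7,"y": -11.3,"z": -2.5,"yaw": 0},
    {"x": 15.7,"y": -11.3,"z": -2,"yaw": 0},
    {"x": 15.7,"y": -11.3,"z": -2,"yaw": 0},
    {"x": 15.7,"y": -11.3,"z": -2,"yaw": 0}
  ]
}}

```text
clock: 37.15
eef_pos: [0.5494, 0.2531, 0.0279]
tool_rot: [0.697, 0.717, 0.001, 0.0]
ft_force: [0.6, -0.5, -0.6]
grip_width: 0.0344
grasp_force: 59.7
```

```bash
python3 d.py .5495,.2528,.0115,1.6
```

```text
[-0.03  0.01  1.64] yaw -0.0
clock 37.15 [0.5494 0.2531 0.0279] hy 1.6 j [ 0.43  0.6  -0.01  0.97 -0.    1.97] w 0.0344 [ 0.6 -0.5 -0.6]
```

Place, release, then withdraw back towards the robot so both trays can be seen.

Call:
{"method": "move_arm", "body": {
  "motion": [
    {"x": 0,"y": 0,"z": 0.8,"yaw": 0},
    {"x": 0,"y": 0,"z": 1.3,"yaw": 0},
    {"x": 0,"y": 0,"z": 1.6,"yaw": 0},
    {"x": 0,"y": 0,"z": 1.65,"yaw": 0},
    {"x": 0,"y": 0,"z": 1.65,"yaw": 0},
    {"x": 0,"y": 0,"z": 1.65,"yaw": 0}
  ]
}}

```text
clock: 37.9
eef_pos: [0.5484, 0.253, 0.0111]
tool_rot: [0.697, 0.717, -0.0, -0.0]
ft_force: [-2.4, -0.6, 4.8]
grip_width: 0.0345
grasp_force: 59.8
```

Call:
{"method": "move_arm", "body": {
  "motion": [
    {"x": 0,"y": 0,"z": 0,"yaw": 0},
    {"x": 0,"y": 0,"z": 0,"yaw": 0},
    {"x": 0,"y": 0,"z": 0,"yaw": 0},
    {"x": 0,"y": 0,"z": 0,"yaw": 0},
    {"x": 0,"y": 0,"z": -1,"yaw": 0},
    {"x": 0,"y": 0,"z": -3,"yaw": 0},
    {"x": 0,"y": 0,"z": -6,"yaw": 0},
    {"x": 0,"y": 0,"z": -10,"yaw": 0},
    {"x": 0,"y": -3,"z": -15,"yaw": 0},
    {"x": 0,"y": -8,"z": -20,"yaw": 0},
    {"x": 0,"y": -13,"z": -20,"yaw": 0},
    {"x": 0,"y": -18,"z": -20,"yaw": 0},
    {"x": 0,"y": -20,"z": -20,"yaw": 0},
    {"x": 0,"y": -20,"z": -20,"yaw": 0}
  ],
  "gripper": 0.6
}}

```text
clock: 39.65
eef_pos: [0.3478, 0.2474, 0.212]
tool_rot: [0.697, 0.718, 0.001, 0.0]
ft_force: [1.3, -0.2, 0.3]
grip_width: 0.0682
grasp_force: 0.0
```

```bash
python3 d.py .4,.1,.2,0; python3 - <<'E'
from h import *
t=bot.camera("top");s=bot.camera("side");cv2.imwrite("pics/top3.png",t);cv2.imwrite("pics/side3.png",s)
Z=.003
for n,parts,p0,rot in[("ghost_c",gho,(.4834,-.2532),1),("pumpkin_c",pum,(.5466,.3578),1),("orange_pot_c",pot,(.5495,.2528),0),("black_pot_c",pot,(.422,-.347),0),("candle_c",can,(.496,-.3646),0)]:
    for c in("top","side"):
        m=pick(c,n,proj(c,np.array([[*p0,.03]]))[0][::-1])
        if m is not None: print(n,c,p0,np.round(fit(parts,{c:m},p0,rot,Z),4))
for n in("star_c","green_pot_c","gourd_c"):print(n,[np.round(d["centre"]).tolist() for d in bot.cut_out("top",n)])
E
```

```text
[-14.89   4.77   1.19] yaw 1.7
clock 39.65 [0.3478 0.2474 0.212 ] hy 1.7 j [ 0.62  0.11 -0.21  1.25 -0.    2.16] w 0.0682 [ 1.3 -0.2  0.3]
ghost_c top (0.4834, -0.2532) [ 0.4832 -0.2499 -0.2557  0.0415]
ghost_c side (0.4834, -0.2532) [ 0.4851 -0.2557 -0.2307  0.102 ]
pumpkin_c top (0.5466, 0.3578) [ 0.5448  0.3586 -0.002   0.0702]
pumpkin_c side (0.5466, 0.3578) [0.5471 0.3569 0.01   0.0532]
orange_pot_c top (0.5495, 0.2528) [0.5474 0.2549 0.     0.1109]
orange_pot_c side (0.5495, 0.2528) [0.5498 0.2527 0.     0.085 ]
black_pot_c top (0.422, -0.347) [ 0.4222 -0.3488  0.      0.0937]
candle_c top (0.496, -0.3646) [ 0.4958 -0.364   0.      0.053 ]
candle_c side (0.496, -0.3646) [ 0.498  -0.371   0.      0.0843]
star_c [[191.0, 297.0]]
green_pot_c [[241.0, 325.0], [150.0, 361.0]]
gourd_c [[148.0, 364.0]]
```

View pics/top3.png

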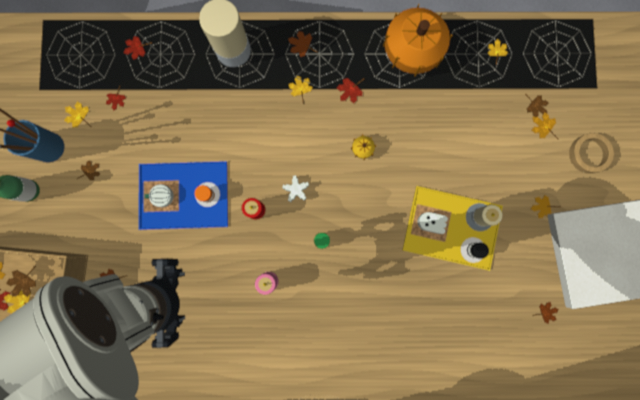

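View pics/side3.png

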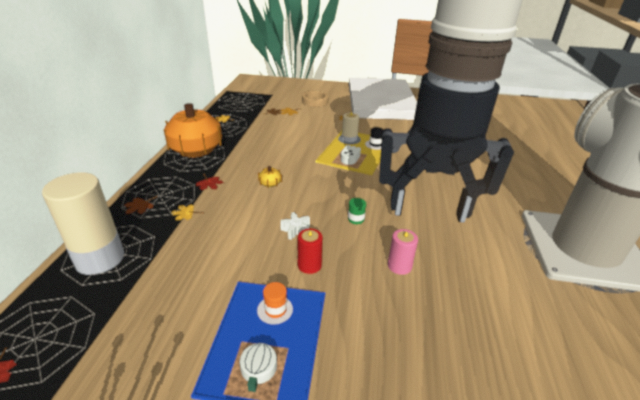

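The pictures show all five items standing or lying in their marks: ghost at (222, 432), black pot at (250, 475), candle at (216, 487), pumpkin at (196, 160) and orange pot at (194, 205). The fits put most of them within about 3 mm of target. The side view puts the candle about 6 mm off, but about 4 mm once compared with the tray in the same view. Star, green pot, gourd and the look-alikes are where they were.

```bash
python3 -c "
from workcell import bot
print(bot.job_done())"
```

```text
the job is handed in; nothing more can be done
None
```

Both kits are made up in their trays and the job is handed in at about 40 s; most items measured within about 3 mm of their marks, the candle within about 4 mm, and the star, green pot, gourd and look-alikes were not moved.

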